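Push the sample tin off the ledge into the deposit chute

ROBOT

A 6-joint arm with a two-finger parallel gripper is mounted at the origin on a cart in front of the work surface, level with it; the furniture and walls round the work are solid. World frame = base frame: x ahead of the robot, y to its left, z up, the work surface at z = 0. Lengths are in m, angles in rad, forces in N, time in s.
With the tool pointing down it reaches from about 0.35 to 1 m from the base axis. Payload 7.1 kg.
Tool frame: the origin (TCP) lies between the finger pads; the fingertips stand 22 mm ahead of it and the grasp point (between the pads) lies 3 mm ahead of it; z points along the fingers, y is the line along which they close (so a half turn about z gives the same grasp; the last joint's range is limited). The gripper opens to 85 mm and grips with 20 to 120 N. Pads are 22 mm wide; open, the fingers measure 114 mm over their backs; the gripper's body (76 mm by 85 mm) begins 54 mm behind the grasp point. The pads swing forward as they close: fully open they stand 13 mm farther back than shut.
Start: joints at [-1.258, 0.423, 1.63, -0, 1.089, -0.019], TCP at [0.204, -0.591, 0.253] pointing down, gripper open.
Joint ranges: [-3, 3], [-0.9, 2.11], [0.09, 2.58], [-1.31, 4.45], [0.11, 2.69], [-2.54, 2.54]. Speed limits (rad/s): [2.39, 2.39, 3.01, 3.14, 3.14, 3.14].

INTERFACE

Orientations are given as a rotation vector (axis times angle).
In Python, from rig import manip gives the robot as it stands. The module is installed in compiled form; this text tells all that it offers. Calls block until the motion is done:
- manip.move_to(position, orientation): joint-space move of the TCP to a pose.
- manip.servo_line(position, orientation=None, rate=0.15): straight line of the TCP; orientation=None keeps the orientation; rate is the mean speed in m/s.
- manip.set_joints(angles): joint-space move.
- manip.command_gripper(opening, f_grip=None): finger opening in m; f_grip is the grip in N (None keeps the last); returns when the fingers have stopped.
- manip.hold(seconds).
- manip.solve_ik(position, orientation): joint angles nearest the present ones, or None.
- manip.camera(name): name is "side" or "top" or "wrist"; returns a dict with "image" (384x512x3 uint8, red, green, blue), "fx", "fy", "cx", "cy" (pixels), "k1" (the pictures are not rectified: a ray, as slopes to the right and down, at radius r is drawn at 1 + k1 r^2 times it, then the intrinsics apply), "cam_to_world" (4x4, takes a point from camera to world coordinates); the wrist camera has in their place "mount" (4x4, takes a point from camera to tool coordinates, whose origin is the TCP and whose axes are the flange's). Camera axes: x right, y down, z forward; pixel columns grow to the right and rows downward; lengths in m; the calibration is good to about 2 mm. A picture is of the moment at which its call begins: read the wrist's pose just before it. There is no depth.
A pose or a line that the arm cannot do raises manip.IKError and nothing moves.
- manip.sign_off(): hands the job in; it is judged then, once.
Readings, each from a call of its own:
- manip.get_time(): time.
- manip.get_joint_positions(): joint angles.
- manip.get_joint_vel(): joint speeds.
- manip.get_tau(): joint torques, N m.
- manip.get_position(): TCP position.
- manip.get_ee_rot(): TCP orientation.
- manip.get_contact_force(): force on the tool from outside, world axes, zero at the start.
- manip.get_torque(): the same for the moment, N m.
- manip.get_width(): finger opening in m.
- manip.get_grip_force(): force on a finger pad.
Only numpy, scipy, OpenCV 4.12 (cv2) and the standard library are available. Lean on these libraries where they do the work, as an engineer would, in place of code of your own. Each camera call takes 0.05 s, during which the arm holds its last target. There are 200 camera calls.

TASK

The sample tin, the low flat metal one standing on the ledge of the deposit stand, has been examined. Slide it over the open edge of the ledge, without picking it up, so that it drops into the chute below and stays there; leave the loupe and the wide white pot standing where they are on the ledge.

Things in the scene. Friction and masses are not known exactly. Their poses are not given: they have to be found in the camera images.
- deposit_stand: Fixed grey bench stand, 250 (its x) x 232 mm (its y), 100 mm high: a flat dark ledge beside a lower open chute. Origin on the work surface under the middle of the ledge's drop edge; z up, x along the drop edge, y square to it, from the ledge towards the chute.
- drop_edge (a point): Middle of the open drop edge, on top of the ledge (100 mm above the work surface); axes as the stand's. The ledge reaches from y = -130 mm (back) to y = 0 and from x = -125 to +125 mm; no rail at its back or drop edge, only a 6 mm high rail along each short end. The edge drops into the chute along its whole length.
- chute (a point): Middle of the chute's mouth, 48 mm beyond the drop edge, 75 mm above the work surface. The chute is an open trough from the drop edge to an outer wall 96 mm beyond it (rim 74 mm above the work surface), 238 mm long between end cheeks 78 mm high; its floor slopes from about 50 mm above the work surface under the edge to about 9 mm at the outer wall.
- sample_tin_center (a point): Centre (half-way up) of the sample tin: low round metal screw-top tin, 44 mm diameter, 16 mm high, 18 g, the flattest thing on the ledge. It stands loose on the ledge, its centre about 45 to 75 mm behind the drop edge, in any one of three places about 78 mm apart along the ledge; the loupe and the wide pot have the other two.
- loupe_center (a point): Centre (half-way up) of the black stand loupe: upright ribbed cylinder, 43 mm diameter, 32 mm high, loose on the ledge. To be left alone.
- wide_pot_center (a point): Centre (half-way up) of the wide white screw-top pot, 60 mm diameter, 24 mm high, loose on the ledge. To be left alone.
Mind the look-alikes: they are no part of the job. What is shaped like the part that bears sample_tin_center but brown is not meant.

How it is judged:
By the outcome, as a careful person would: the job done as asked, in the order asked, and still so for the second after the job is handed in, with the robot touching nothing.
It also fails if it takes over 32 s, if anything falls off the work surface, if the arm or the gripper's body presses on something with over 40 N, if the wrist force passes 120 N, or if a joint passes its speed limit or range.

## Working session

There is one attempt and no reset: what is moved stays moved. The work goes in short steps, each a Python script; the robot and the scene stay as the last script left them, time stands still between calls to the robot, and variables do not carry over. Pictures are saved under pics/ and viewed, at most 10 in all, crops included, and the job is handed in when it is done.

```bash
mkdir -p pics
cat > h.py <<'E'
import numpy as np, cv2
from rig import manip
def ray(c,u,v,T=None):
    T=np.array(c["cam_to_world"]) if T is None else T
    K=np.array([[c["fx"],0,c["cx"]],[0,c["fy"],c["cy"]],[0,0,1.]])
    xd=np.array([(u-c["cx"])/c["fx"],(v-c["cy"])/c["fy"]]); x=xd.copy()
    for _ in range(20): x=xd/(1+c["k1"]*(x@x))
    return T[:3,3],T[:3,:3]@np.array([x[0],x[1],1.])
def onplane(c,u,v,z,T=None):
    o,d=ray(c,u,v,T); return o+d*(z-o[2])/d[2]
def proj(c,P,T=None):
    T=np.array(c["cam_to_world"]) if T is None else T
    p=T[:3,:3].T@(np.array(P)-T[:3,3]); x=p[:2]/p[2]; x=x*(1+c["k1"]*(x@x))
    return c["fx"]*x[0]+c["cx"],c["fy"]*x[1]+c["cy"]
def save(c,n): cv2.imwrite(n,c["image"][:,:,::-1])
E
python3 - <<'E'
from h import *
import pickle
a={n:manip.camera(n) for n in("top","side")}
pickle.dump(a,open("cams.pkl","wb"))
for n in a: save(a[n],f"pics/{n}0.png"); print(n,a[n]["fx"],a[n]["k1"],np.round(a[n]["cam_to_world"],3).tolist())
print(manip.get_time())
E
```

```text
top 484.7290028046843 -0.15799674198572744 [[0.041, -0.975, 0.218, 0.338], [-0.999, -0.039, 0.013, -0.338], [-0.004, -0.219, -0.976, 0.918], [0.0, 0.0, 0.0, 1.0]]
side 460.2616817826923 -0.13143570163341045 [[1.0, 0.008, 0.02, 0.504], [-0.012, -0.574, 0.818, -1.032], [0.018, -0.819, -0.574, 0.578], [0.0, 0.0, 0.0, 1.0]]
0.1
```

View pics/top0.png

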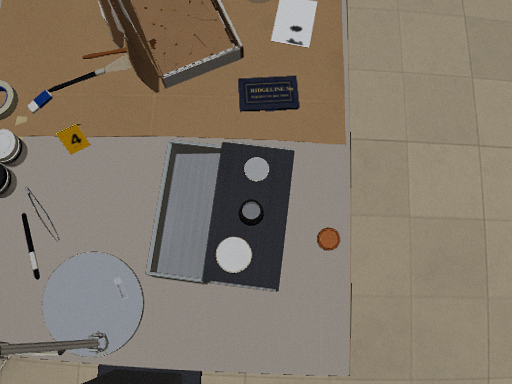

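View pics/side0.png

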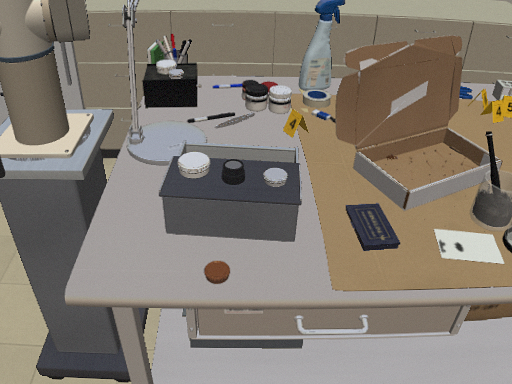

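The top view shows three things on the ledge: a silvery low disc at (257,169), the black loupe at (251,212) and the wide white pot at (234,254). A brown disc, which is the look-alike, lies on the table at (328,239). The chute is on the left of the ledge, which is world +y. My choice is the disc at (257,169). I'll measure it and check it in a crop.

Run:
```python
from h import *
import pickle
a=pickle.load(open("cams.pkl","rb")); c=a["top"]; im=c["image"]
g=cv2.cvtColor(im,cv2.COLOR_RGB2GRAY)
for nm,(x,y),z in(("tin",(257,169),.116),("pot",(234,254),.124)):
    m=(g>110).astype(np.uint8); n,l,s,ce=cv2.connectedComponentsWithStats(m)
    k=l[y,x]; (u,v),r=cv2.minEnclosingCircle(np.argwhere(l==k)[:,::-1].astype(np.float32)); 
    p=onplane(c,u,v,z); q=onplane(c,u+r,v,z); print(nm,u,v,r,s[k],p,"diam",2*np.linalg.norm(p-q))
print("loupe",onplane(c,251,210,.132))
P=[onplane(c,*uv,.1) for uv in((222,143),(294,151),(279,291),(204,282))]; print(np.round(P,4))
big=lambda im,x,y,w,h,f:cv2.resize(im[y:y+h,x:x+w],None,fx=f,fy=f,interpolation=cv2.INTER_CUBIC)
A=big(im,140,130,180,170,3); B=big(a["side"]["image"],150,140,165,110,3)
cv2.imwrite("pics/crop1.png",cv2.copyMakeBorder(A,0,0,0,0,0)[:,:,::-1]); cv2.imwrite("pics/crop2.png",B[:,:,::-1])
```

```text
tin 255.86363220214844 168.77272033691406 12.449177742004395 [244 157  25  25 475] [ 0.5759755  -0.33966516  0.116     ] diam 0.04289543018277648
pot 233.1802215576172 254.3613739013672 18.134130477905273 [ 216  237   36   36 1015] [ 0.42607796 -0.30795713  0.124     ] diam 0.05953383270921557
loupe [ 0.49992326 -0.33425723  0.132     ]
[[ 0.6262 -0.2776  0.1   ]
 [ 0.6164 -0.4061  0.1   ]
 [ 0.3704 -0.3863  0.1   ]
 [ 0.3801 -0.2603  0.1   ]]
```

View pics/crop1.png

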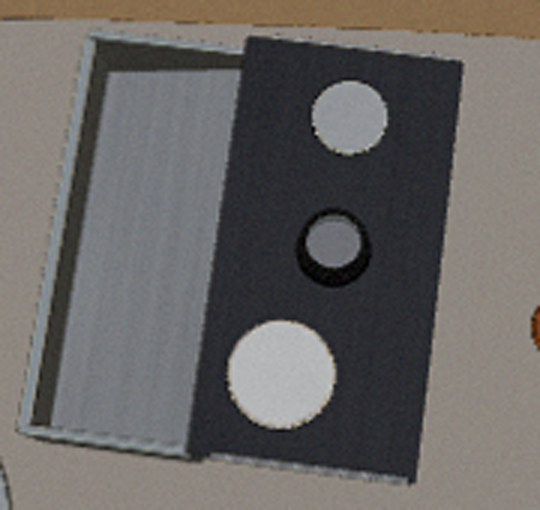

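View pics/crop2.png

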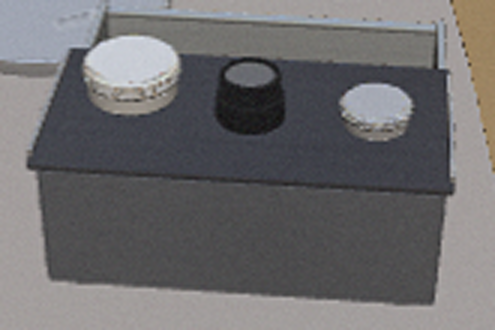

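The crops confirm it: the low disc is 43 mm across and metallic, so it is the tin, and it sits at about stand x +78, y -65. The lamp pole may be close to the arm's path, so I'll locate that next and check the arm's clearance.

```bash
python3 - <<'E'
from h import *
import pickle
a=pickle.load(open("cams.pkl","rb")); t,s=a["top"],a["side"]
print("pole foot side",onplane(s,138,140,.01),"top",onplane(t,100,342,.02))
for z in(.0,.1,.2,.3,.4,.5):  # side-view pole points by height, top-view pole by height
    print(z,onplane(s,134,80,z).round(3),onplane(s,130,10,z).round(3),onplane(t,5,350,z).round(3))
from scipy.spatial.transform import Rotation as Ro
ex=np.array([.246,-.0185,0]);ex/=np.linalg.norm(ex);ey=np.array([-ex[1],ex[0],0])
E=np.array([.5032,-.269,0])
for sg in(1,-1):
    y=sg*ex;z=np.array([0,0,-1.]);R=np.c_[np.cross(y,z),y,z];rv=Ro.from_matrix(R).as_rotvec()
    tin=np.array([.576,-.3397,0]); sx=(tin-E)@ex; print("tin",sx,(tin-E)@ey)
    for yy,zz in((-.107,.2),(-.107,.126),(.005,.126)):
        q=manip.solve_ik(E+ex*sx+ey*yy+[0,0,zz],rv); print(sg,(E+ex*sx+ey*yy).round(3),None if q is None else np.round(q,3))
E
python3 - <<'E'
import cv2
a=cv2.imread("pics/top0.png")[240:384,0:210];b=cv2.imread("pics/side0.png")[0:190,0:220]
b=cv2.resize(b,None,fx=3,fy=3);cv2.imwrite("pics/crop3.png",b)
E
```

```text
pole foot side [ 0.26072897 -0.03856906  0.01      ] top [ 0.26416348 -0.06680591  0.02      ]
0.0 [0.171 0.372 0.   ] [-0.025  1.277  0.   ] [0.231 0.13  0.   ]
0.1 [0.229 0.129 0.1  ] [0.066 0.877 0.1  ] [0.243 0.079 0.1  ]
0.2 [ 0.286 -0.114  0.2  ] [0.158 0.477 0.2  ] [0.254 0.028 0.2  ]
0.3 [ 0.344 -0.357  0.3  ] [0.25  0.078 0.3  ] [ 0.266 -0.023  0.3  ]
0.4 [ 0.402 -0.6    0.4  ] [ 0.341 -0.322  0.4  ] [ 0.278 -0.074  0.4  ]
0.5 [ 0.459 -0.843  0.5  ] [ 0.433 -0.722  0.5  ] [ 0.289 -0.125  0.5  ]
tin 0.077896906371752 -0.0650415404008123
1 [ 0.573 -0.382  0.   ] [-0.605  0.572  1.515  0.     1.054 -0.53 ]
1 [ 0.573 -0.382  0.   ] [-0.605  0.661  1.55   0.     0.93  -0.53 ]
1 [ 0.581 -0.27   0.   ] [-0.453  0.603  1.667  0.     0.872 -0.378]
tin 0.077896906371752 -0.0650415404008123
-1 [ 0.573 -0.382  0.   ] None
-1 [ 0.573 -0.382  0.   ] None
-1 [ 0.581 -0.27   0.   ] None
```

View pics/crop3.png

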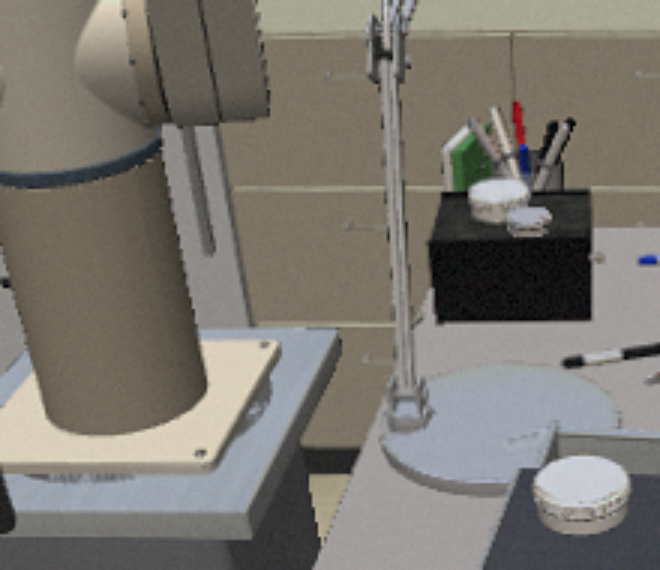

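The side crop shows a lamp pole at crop (405,400), rising to a joint at (388,40), with its upper arms out of frame. Before passing there I'll take one look at the lamp with the wrist camera, by tilting it back towards the lamp from here.

Run:
```python
from h import *
import pickle
from scipy.spatial.transform import Rotation as Ro
manip.set_joints([-1.258,.423,1.63,0,2.3,-.019])
T=np.eye(4);T[:3,:3]=Ro.from_rotvec(manip.get_ee_rot()).as_matrix();T[:3,3]=manip.get_position()
c=manip.camera("wrist");c["T"]=T@np.array(c["mount"]);pickle.dump(c,open("w.pkl","wb"));save(c,"pics/w1.png")
print(T.round(3),c["T"].round(3),manip.get_time())
for z in(.02,.2,.4,.6):print(z,proj(c,(.262,-.05+z*.4,z),c["T"]))
```

```text
[[ 0.949  0.127 -0.288  0.123]
 [ 0.314 -0.33   0.89  -0.342]
 [ 0.018 -0.936 -0.353  0.434]
 [ 0.     0.     0.     1.   ]] [[ 0.126 -0.828 -0.546  0.225]
 [-0.33  -0.554  0.764 -0.427]
 [-0.935  0.084 -0.343  0.479]
 [ 0.     0.     0.     1.   ]] 1.375
0.02 (np.float64(446.0437419096826), np.float64(20.5120471190572))
0.2 (np.float64(331.46722306931935), np.float64(-0.8635939861788131))
0.4 (np.float64(196.38273067181322), np.float64(-20.832369432224965))
0.6 (np.float64(63.63724046762647), np.float64(-34.60742766828656))
```

View pics/w1.png

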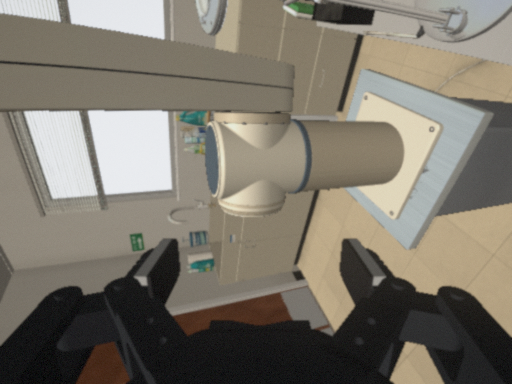

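The wrist picture is rolled, with world up pointing left. The lamp foot is at (455,20) and what looks like its shade is at (210,10), at the frame edge. I'll yaw towards it for one proper look.

Run:
```python
from h import *
import pickle
from scipy.spatial.transform import Rotation as Ro
manip.set_joints([-1.62,.423,1.63,0,2.3,-.019])
T=np.eye(4);T[:3,:3]=Ro.from_rotvec(manip.get_ee_rot()).as_matrix();T[:3,3]=manip.get_position()
c=manip.camera("wrist");c["T2"]=T@np.array(c["mount"]);pickle.dump(c,open("w2.pkl","wb"));save(c,"pics/w2.png")
print(manip.get_time())
```

```text
2.0083
```

View pics/w2.png

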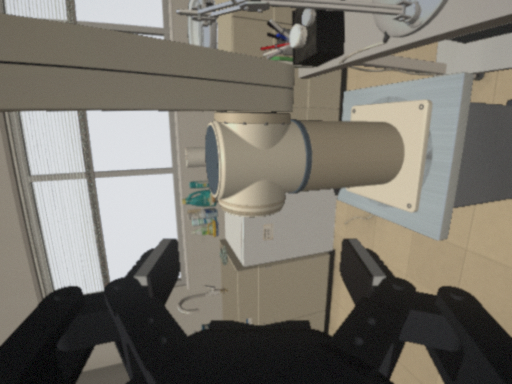

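Run:
```python
from h import *
import pickle
from scipy.spatial.transform import Rotation as Ro
s=pickle.load(open("cams.pkl","rb"))["side"]; c=pickle.load(open("w2.pkl","rb")); w1=pickle.load(open("w.pkl","rb"))
def tri(o1,d1,o2,d2):
    A=np.c_[d1,-d2];t=np.linalg.lstsq(A,o2-o1,rcond=None)[0];p,q=o1+d1*t[0],o2+d2*t[1];return (p+q)/2,np.linalg.norm(p-q)
for u in(195,205,300):
  print(u,[tri(*ray(c,u,8,c["T2"]),*ray(s,*p)) for p in((129,15),(131,40),(130,2))])
# look further toward +x
manip.set_joints([-1.95,.423,1.63,0,2.3,-.019])
T=np.eye(4);T[:3,:3]=Ro.from_rotvec(manip.get_ee_rot()).as_matrix();T[:3,3]=manip.get_position()
c=manip.camera("wrist");c["T2"]=T@np.array(c["mount"]);pickle.dump(c,open("w3.pkl","wb"));save(c,"pics/w3.png")
print(manip.get_time())
```

```text
195 [(array([0.25502255, 0.01261737, 0.35489142]), np.float64(0.09806214445283772)), (array([ 0.25389962, -0.02650562,  0.33596217]), np.float64(0.15121894083742865)), (array([0.25819414, 0.03469807, 0.36489333]), np.float64(0.0706509291675417))]
205 [(array([0.25627339, 0.02121731, 0.34470985]), np.float64(0.08178824917497138)), (array([ 0.2556167 , -0.01197385,  0.3245589 ]), np.float64(0.13605816564679216)), (array([0.25921163, 0.03999199, 0.35523015]), np.float64(0.053771052606160996))]
300 [(array([ 0.25556583, -0.03654943,  0.28106756]), np.float64(0.07680821880986836)), (array([ 0.2598891 , -0.00985122,  0.24087626]), np.float64(0.026446219225212144)), (array([ 0.25589341, -0.04840074,  0.30012135]), np.float64(0.10306730786540852))]
2.6
```

View pics/w3.png

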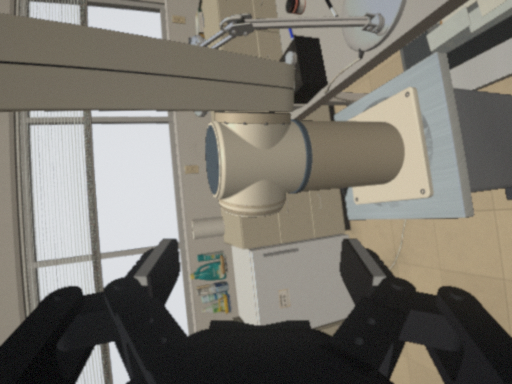

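```bash
python3 - <<'E'
from h import *
import pickle
s=pickle.load(open("cams.pkl","rb"))["side"]; c=pickle.load(open("w3.pkl","rb")); c2=pickle.load(open("w2.pkl","rb")); w1=pickle.load(open("w.pkl","rb"))
def tri(o1,d1,o2,d2):
    A=np.c_[d1,-d2];t=np.linalg.lstsq(A,o2-o1,rcond=None)[0];p,q=o1+d1*t[0],o2+d2*t[1];return ((p+q)/2).round(3),np.linalg.norm(p-q).round(3),t.round(2)
R3=lambda u,v:ray(c,u,v,c["T2"]);R2=lambda u,v:ray(c2,u,v,c2["T2"]);R1=lambda u,v:ray(w1,u,v,w1["T"])
print("elbow",tri(*R3(235,22),*ray(s,129,15)),tri(*R3(235,22),*R2(200,8)))
print("foot",tri(*R3(372,22),*R2(408,12)),tri(*R3(372,22),*ray(s,137,135)))
print("arm pt",tri(*R3(197,45),*R2(183,12)))
print("shade",tri(*R1(210,10),*R2(205,35)))
E
python3 -c "
import cv2,numpy as np
z=[cv2.resize(cv2.imread(f'pics/{n}.png')[0:60,130:330],None,fx=4,fy=3) for n in('w1','w2','w3')]
cv2.imwrite('pics/cr4.png',np.vstack(z)[:, :800])"
```

```text
elbow (array([ 0.266, -0.005,  0.314]), np.float64(0.008), array([0.52, 0.99])) (array([ 0.175, -0.137,  0.392]), np.float64(0.063), array([0.37, 0.3 ]))
foot (array([ 0.257, -0.074,  0.045]), np.float64(0.003), array([0.55, 0.47])) (array([ 0.266, -0.063,  0.037]), np.float64(0.001), array([0.56, 1.1 ]))
arm pt (array([0.239, 0.035, 0.404]), np.float64(0.033), array([0.53, 0.44]))
shade (array([0.222, 0.077, 0.38 ]), np.float64(0.006), array([0.42, 0.5 ]))
```

View pics/cr4.png

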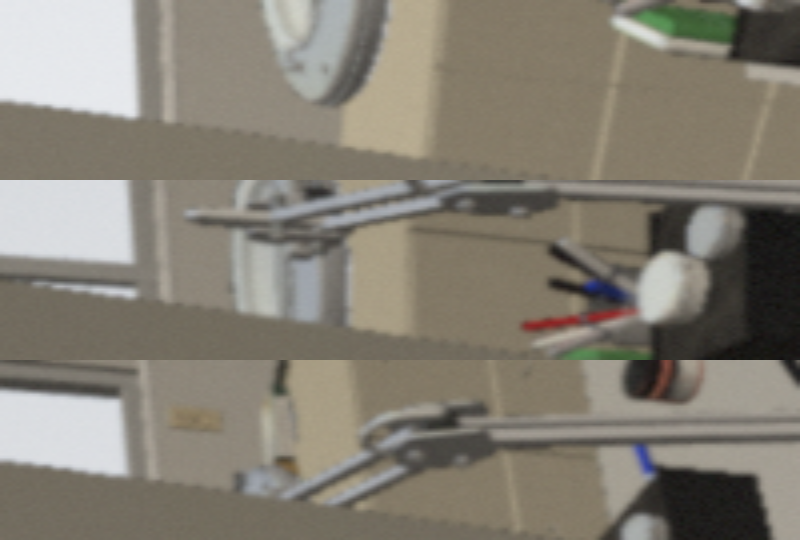

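The strips show the lamp elbow near (0.27, 0.00, 0.31). Its upper arm and shade lead back towards +y, at about z 0.4. The robot's arm passes at y below about -0.12 and higher up, so it is clear. Now I'll go behind the tin, looking once at hover.

```bash
cat >> h.py <<'E'
from scipy.spatial.transform import Rotation as Ro
ex=np.array([.246,-.0185,0]);ex/=np.linalg.norm(ex);ey=np.array([-ex[1],ex[0],0]);Eo=np.array([.5032,-.269,0])
rv=Ro.from_matrix(np.c_[np.cross(ex,[0,0,-1.]),ex,[0,0,-1.]]).as_rotvec()
def P(sx,sy,z): return Eo+ex*sx+ey*sy+np.array([0,0,z])
def wp():
    T=np.eye(4);T[:3,:3]=Ro.from_rotvec(manip.get_ee_rot()).as_matrix();T[:3,3]=manip.get_position();c=manip.camera("wrist");return c,T@np.array(c["mount"])
E
python3 - <<'E'
from h import *
manip.set_joints([-1.258,.423,1.63,0,1.089,-.019])
manip.command_gripper(.02,20)
manip.move_to(P(.078,-.107,.2),rv)
c,T=wp();save(c,"pics/w4.png")
c["cam_to_world"]=T
print(manip.get_time(),manip.get_width(),manip.get_position(),"pred tin",proj(c,P(.078,-.065,.116)),"edge",proj(c,P(.078,0,.1)))
E
```

```text
6.5083 0.01991043914032213 [ 0.57211804 -0.38272891  0.20024552] pred tin (np.float64(262.33546873681075), np.float64(151.63824078255521)) edge (np.float64(262.1695796788898), np.float64(61.564877508420466))
```

View pics/w4.png

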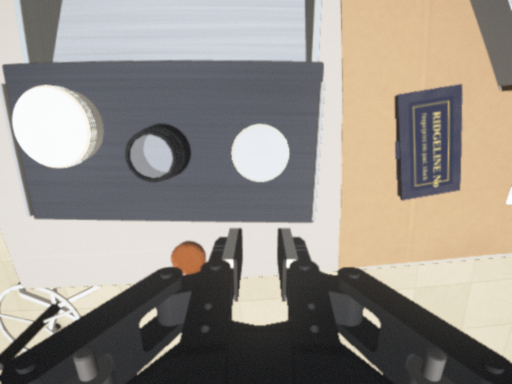

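The tin is at (260,152) against a predicted (262,152), so the alignment is good. Now I'll descend and push.

```bash
python3 - <<'E'
from h import *
f0=np.array(manip.get_contact_force())
manip.servo_line(P(.078,-.107,.127),rate=.08)
print("down",np.array(manip.get_contact_force())-f0,manip.get_position())
if abs((np.array(manip.get_contact_force())-f0)[2])<8:
    manip.servo_line(P(.078,-.080,.127),rate=.05)
    manip.servo_line(P(.078,0.0,.127),rate=.05)
    print("push",np.array(manip.get_contact_force())-f0,manip.get_position(),manip.get_time())
    manip.servo_line(P(.078,0.0,.21),rate=.1)
    manip.servo_line(P(.078,-.16,.25),rate=.15)
    manip.hold(.3)
    print(manip.get_time())
    for n in("top","side"):
        c=manip.camera(n);save(c,f"pics/{n}1.png")
    import pickle
    c=manip.camera("top");pickle.dump(c,open("t1.pkl","wb"))
    c2,T=wp();pickle.dump((c2,T),open("w5.pkl","wb"));save(c2,"pics/w5.png")
E
python3 - <<'E'
from h import *
import pickle
c=pickle.load(open("t1.pkl","rb"));c0=pickle.load(open("cams.pkl","rb"))["top"]
d=cv2.absdiff(c["image"],c0["image"]).max(2)
n,l,s,ce=cv2.connectedComponentsWithStats((d>35).astype(np.uint8))
for i in range(1,n):
    if s[i,4]>25: print(s[i],ce[i].round(1))
c,T=pickle.load(open("w5.pkl","rb"));c["cam_to_world"]=T
print("w5 predicted: pot",proj(c,(.4261,-.308,.124)),"loupe",proj(c,(.5,-.334,.132)),"tin old",proj(c,P(.078,-.065,.116)),"chute",proj(c,P(.078,.05,.04)))
g=cv2.cvtColor(c["image"],cv2.COLOR_RGB2GRAY)
for t in(120,150,170,190,205):
    cs,_=cv2.findContours((g>t).astype(np.uint8),cv2.RETR_LIST,cv2.CHAIN_APPROX_NONE)
    for k in cs:
        A=cv2.contourArea(k)
        if 300<A<9000 and len(k)>5: 
            (u,v),r=cv2.minEnclosingCircle(k)
            if A/(3.14*r*r)>.6: print(t,round(u),round(v),round(r,1),A)
E
```

```text
down [-1.15377079  0.53816693 -0.85732886] [ 0.57334943 -0.38180557  0.12758559]
push [-0.52824564 -0.49199207 -1.43963983] [ 0.58096264 -0.27512219  0.12700005] 10.0167
12.55
[ 3  0 11 14 46] [7.3 5.8]
[48  0  7 13 34] [51.2  5.4]
[55  0 22  9 65] [65.8  3.1]
[   0    0  152  198 6603] [53.8 90.7]
[   81     0   431   384 80944] [352.2 206.9]
[346   0   2  39  47] [346.8  16.4]
[30  2 12  7 27] [35.9  4.7]
[14  5 15 12 51] [20.7  9.8]
[  0   4  49  32 298] [24.7 21.3]
[61  6 14 12 39] [68.8 12.8]
[ 0 28 14 16 58] [ 6.7 35.7]
[167  57  35  20 144] [184.7  65.9]
[180  78  17   9  40] [189.   82.2]
[163 101  22  14  83] [175.3 108.2]
[163 103 106  37 880] [211.3 126.4]
[213 102  12   9  40] [218.4 106.1]
[110 108  53  29 381] [142.6 126.9]
[225 111  16  10  36] [232.9 114.8]
[184 112  11  10  31] [189.3 116.5]
[163 114  15  13  40] [170.6 120.6]
[270 115  11  10  29] [276.4 118.3]
[260 123   8  14  40] [263.4 130.1]
[ 55 124  54  31 629] [ 74.1 138.4]
[337 135   9  10  52] [342.3 140.3]
[ 27 188  33  52 175] [ 41.5 213.3]
[ 21 213  19  67 365] [ 30.1 245.7]
[320 229  17  19 156] [327.9
[... 390 characters left out ...]
631] [ 57.6 341.9]
[ 93 308  10  12  32] [ 97.4 313.4]
[126 308  14  10  36] [132.3 312.7]
[104 312  16  17  51] [113.3 320.1]
[112 331  17  14  45] [119.1 336.4]
w5 predicted: pot (np.float64(81.96897339947327), np.float64(60.85643435839992)) loupe (np.float64(168.5603146592623), np.float64(83.42290773862734)) tin old (np.float64(261.208529279929), np.float64(84.50195720174678)) chute (np.float64(260.93859361127534), np.float64(-23.705602285833464))
120 194 206 15.9 678.0
120 167 85 19.1 969.0
120 86 61 40.9 4253.5
150 193 206 16.9 814.0
150 170 86 17.0 634.5
150 83 62 39.3 4043.0
170 193 206 17.4 867.0
170 82 62 38.9 3835.0
190 193 206 17.9 936.0
190 82 62 38.5 3725.0
205 82 62 37.8 3649.5
```

The tin has left the ledge, and the pot and loupe are where they were predicted. Now I'll check the chute from close by, numerically because the picture budget is used up.

Run:
```python
from h import *
import pickle
manip.move_to(P(.07,-.06,.28),rv)
c,T=wp();c["cam_to_world"]=T;pickle.dump(c,open("w6.pkl","wb"));save(c,"pics/w6.png")
print(manip.get_time())
for n,p in(("floor corners",[(.119,0,.05),(.119,.09,.01),(-.119,.09,.01),(-.119,0,.05)]),("tin guess",[(.078,.07,.03)])): print(n,[np.round(proj(c,P(*q))) for q in p])
g=cv2.cvtColor(c["image"],cv2.COLOR_RGB2GRAY)
pts=np.array([proj(c,P(*q)) for q in [(.119,0,.1),(.119,.09,.01),(-.05,.09,.01),(-.05,0,.1)]]).astype(int)
x0,y0=np.maximum(pts.min(0),0);x1,y1=pts.max(0);print(x0,y0,x1,y1)
print(cv2.resize(g[y0:y1,x0:x1],(32,18),interpolation=cv2.INTER_AREA))
```

```text
13.3
floor corners [array([300., 122.]), array([298.,  50.]), array([118.,  52.]), array([111., 123.])]
tin guess [array([267.,  64.])]
149 50 306 124
[[192 193 194 195 196 196 197 197 197 197 196 197 196 195 194 194 193 193
  192 191 196 221 222 223 223 223 219 193 191 191 154  90]
 [195 196 196 197 197 198 198 198 198 198 198 198 198 197 196 195 194 194
  193 192 202 222 223 223 223 223 221 193 189 189 153  93]
 [189 189 191 191 191 192 193 192 193 193 193 194 193 193 193 193 192 192
  192 191 206 222 222 223 223 223 221 192 191 191 155  94]
 [191 191 192 192 192 193 192 193 193 193 192 192 193 192 193 193 192 192
  192 192 186 216 221 222 223 223 208 192 192 192 156  96]
 [192 192 193 193 193 193 193 193 193 193 193 193 192 191 192 191 191 191
  191 191 197 187 217 222 221 215 193 192 192 191 157  98]
 [193 193 194 193 194 194 195 195 195 195 195 195 195 195 194 194 194 194
  194 194 192 190 179 193 192 189 200 193 192 191 158 105]
 [191 190 190 191 191 192 192 192 192 192 193 192 193 193 193 193 193 192
  192 192 193 190 195 200 200 198 194 193 193 193 159 109]
 [189 189 189 189 
[... 745 characters left out ...]
3 194 193 193 193 193 194 162 131]
 [188 188 188 188 188 189 189 189 190 190 190 191 191 192 192 192 192 193
  193 194 193 193 193 194 193 194 194 194 193 193 162 141]
 [188 188 188 188 189 189 189 190 190 191 191 191 191 192 191 191 192 192
  192 192 192 192 192 192 192 192 192 193 193 193 166 147]
 [188 189 189 190 190 191 190 191 192 192 192 192 192 192 192 193 192 193
  192 192 192 192 192 192 192 191 191 191 190 191 167 151]
 [184 184 186 186 186 187 187 187 187 188 188 188 189 189 189 190 191 191
  190 190 190 190 190 190 190 190 190 190 190 190 167 152]
 [134 137 132 132 140 136 134 145 146 145 146 146 141 140 146 144 141 148
  150 147 149 161 159 160 162 161 159 160 163 161 135 151]]
```

Run:
```python
from h import *
import pickle
c=pickle.load(open("w6.pkl","rb"));g=cv2.cvtColor(c["image"],cv2.COLOR_RGB2GRAY)
m=(g>210).astype(np.uint8);n,l,s,ce=cv2.connectedComponentsWithStats(m);k=l[58,265];print(s[k],ce[k],cv2.fitEllipse(np.argwhere(l==k)[:,::-1].astype(np.float32)))
print("rim v",proj(c,P(.078,.096,.074)),"floor at wall",proj(c,P(.078,.096,.009)),"tin top pt if lying",proj(c,P(.078,.072,.036)))
print(g[10:80:2,264])
```

```text
[249  44  33  28 705] [265.57588652  57.18439716] ((265.56658935546875, 57.19160842895508), (22.92198371887207, 26.205190658569336), 87.76806640625)
rim v (np.float64(268.16467541893326), np.float64(31.740834384828105)) floor at wall (np.float64(266.63392389905897), np.float64(45.3719943440197)) tin top pt if lying (np.float64(267.05228591079464), np.float64(61.52836541299769))
[207 209 209 208 210 208 208 199 212 209 204 142 105 106 106 106 140 222
 222 220 221 223 223 224 223 224 222 221 221 223 222 199 180 212 199]
```

The tin lies flat on the chute floor against the outer wall, at v 44–72 and below the rim at v 32. The arm is clear of everything.

```bash
python3 -c "
from rig import manip
print(manip.get_time(),manip.sign_off())"
```

```text
the job is handed in; nothing more can be done
13.3 None
```

I slid the sample tin over the drop edge and it lies flat in the chute; the loupe and the wide pot stayed where they were, and I handed the job in at 13.3 s.

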